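# Set a bench supply: lower its locked current limit, then change the preset key

## Robot

A 6-joint arm with a two-finger parallel gripper is mounted at the origin on a cart in front of the work surface, level with it; the furniture and walls round the work are solid. World frame = base frame: x ahead of the robot, y to its left, z up, the work surface at z = 0. Lengths are in mm, angles in rad, forces in N, time in s.
With the tool pointing down it reaches from about 300 to 775 mm from the base axis. Payload 14.6 kg.
Tool frame: the origin (TCP) lies midway between the tips of the shut fingers; the grasp point (between the pads) lies 19 mm behind it (grip_depth is the distance from the TCP to the grasp point, in mm); z points along the fingers, y is the direction in which the jaws open and shut (so a half turn about z gives the same grasp; the last joint's range is limited). The gripper opens to 94 mm and grips with 3 to 60 N. Pads are 16 mm wide; open, the fingers measure 119 mm over their backs; the gripper's body (75 mm by 177 mm) begins 78 mm behind the grasp point.
Start: joints at [-1.315, 0.3, 1.521, -0, 1.321, -0.067], TCP at [174.466, -521.585, 205.446] pointing down, gripper open.
Joint ranges: [-3.03, 3.03], [-0.79, 2.21], [0.23, 2.52], [-1.04, 4.18], [0, 3.07], [-2.55, 2.55]. Speed limits (rad/s): [2.22, 2.22, 2.57, 3.14, 3.14, 3.14].

## Interface

Orientations are given as [roll, pitch, yaw] about the fixed x, y, z axes, in that order (R = Rz(yaw) Ry(pitch) Rx(roll)).
In Python, from cell import read_state, camera, camera_info, sign_off, grip_depth gives the robot as it stands.
- The arm moves only by the tool drive_tool, never from a script. Its argument "motion" is one flat list of numbers, 4 for each row, row after row: the shift along the tool's x, y, z in mm, then the turn about the tool's z in rad. A call has 1 to 8 rows; each row shifts and turns the pose as measured when the row begins, along the tool's axes as they then stand; what a row does not reach is not made up. A row lasts 1/12 s, in which the tool goes at most 41.7 mm and 7.16 degrees, less where a joint would pass 70% of its speed; a pose out of reach is approached as far as the arm can. A call is refused whole if a number of a shift passes 41.7 or a number of a turn 0.125, either way. A call with a gripper value outside its range is refused whole. "jaw" is the closure, from 0 (fully open) to 1 (shut), set as the call begins (left out, the last holds). The fingers move at their own pace and stop on an object; "grip_force" is the grip in N (left out, the last holds). Time passes only in rows, so rows that do not move let the fingers close. It gives the time, the measured TCP pose, the force and the opening at its end, in the units of the state.
- read_state(): the state, without advancing time (a new reading comes with each control period).
- camera(name): name is "side" or "top"; returns the picture (480x640x3 uint8, red, green, blue); there is no depth.
- camera_info(name): a dict with "fovy" (degrees; the focal length in pixels is half the picture's height over the tangent of half this angle, whatever the lens; pixels are square), "cx", "cy" (the principal point, pixels), "camera_from_world" (4x4, takes a point from world to camera coordinates). Camera axes: x right, y up, looking along -z (the intrinsics and any distortion apply to the point x, -y, -z); pixel columns grow to the right and rows downward; lengths in mm; the calibration is good to about 2 mm. A picture is of the moment at which its call begins. camera_info takes no time and is no camera call.
- sign_off(): hands the job in, once; it reports no verdict.
The state is a dict: "clock": time; "joints": joint angles; "qd": joint speeds; "effort": joint torques, N m; "eef_pos": TCP position; "eef_rot": TCP orientation; "wrist_force": force on the tool from outside, world axes, zero at the start; "moment": the same for the moment, N m; "finger_gap": finger opening in mm.
Only numpy, scipy, OpenCV 4.12 (cv2) and the standard library are available. Lean on these libraries where they do the work, as an engineer would, in place of code of your own. Each camera call takes 0.05 s, during which the arm holds its last target. There are 200 camera calls.

## Task

The bench supply has to be set up for the next board. First lower its current limit: squeeze the orange release tab against the black slider grip, slide the grip to the notch beside the red rider and let go so that the tab springs out and locks there. Only then press the key with the yellow marker in front of it all the way down so that it stays latched and the key that was down pops up; do not push in either of the other two keys, and leave the board, cutter, spool and tape lying where they are.

Things in the scene. Friction and masses are not known exactly. Their poses are not given: they have to be found in the camera images.
- console: Bench supply: grey housing with black top panel, 150 mm deep (x) by 230 mm wide (y), top panel 58 mm above the bench; it does not move. Origin at the centre of its underside, x away from its front (the side with red and black terminals), y to its left, z up. The slider is on the right part of the panel, the four keys on the left and middle.
- key_1_top (a point): Centre of the top face of key 1 of four, counted from the console's left (+y) end; white cap 24 mm along x by 17 mm along y, key centres 28 mm apart. In the console frame x = +4, y = +80 mm, z = 75 mm when up (17 mm above the panel). This one is latched down at the start and has a fixed white marker.
- key_2_top (a point): Centre of the top face of key 2 of four, counted from the console's left (+y) end; white cap 24 mm along x by 17 mm along y, key centres 28 mm apart. In the console frame x = +4, y = +52 mm, z = 75 mm when up (17 mm above the panel).
- key_3_top (a point): Centre of the top face of key 3 of four, counted from the console's left (+y) end; white cap 24 mm along x by 17 mm along y, key centres 28 mm apart. In the console frame x = +4, y = +24 mm, z = 75 mm when up (17 mm above the panel).
- key_4_top (a point): Centre of the top face of key 4 of four, counted from the console's left (+y) end; white cap 24 mm along x by 17 mm along y, key centres 28 mm apart. In the console frame x = +4, y = -4 mm, z = 75 mm when up (17 mm above the panel).
- key_1 (a joint): Stroke of key 1 in m: 0 = up, about 0.0072 = latched down, 0.0095 = pressed to its stop. A sprung bar under the panel catches a key pressed beyond 8 mm; any key going down through 2 to 7 mm moves the bar aside and frees the key that was latched, so a half press frees that key and latches nothing. Pressing takes at most about 4 N up to the solid stop at 9.5 mm.
- key_2 (a joint): Stroke of key 2 in m: 0 = up, about 0.0072 = latched down, 0.0095 = pressed to its stop. Same mechanism as key_1.
- key_3 (a joint): Stroke of key 3 in m: 0 = up, about 0.0072 = latched down, 0.0095 = pressed to its stop. Same mechanism as key_1.
- key_4 (a joint): Stroke of key 4 in m: 0 = up, about 0.0072 = latched down, 0.0095 = pressed to its stop. Same mechanism as key_1.
- marker_yellow: Yellow plastic marker tile 10 x 19 x 3 mm on the panel, fixed; its key's centre is 28 mm from it along the console's +x. It stands in front of key 2, 3 or 4. Origin at the centre of its underside, axes as the console's.
- marker_blue: Blue marker tile, same size, in front of another of keys 2 to 4.
- marker_green: Green marker tile, same size, in front of the remaining one of keys 2 to 4.
- slider_grip (a point): Point to grip the slider, 24 mm above the panel (82 mm above the bench): middle of the pinch with the tab fully squeezed. Black grip 22 mm along x, 32 mm high; its flat fixed side is 8 mm to the -y side of this point, the orange tab's outer face 14 mm to +y (8 mm squeezed). Keep finger tips 4 mm or more above the panel: notched strip and riders are 3.5 mm high. Keys begin 65 mm to +y.
- slider (a joint): Slider position in m along the console's x from its near end (console front) to its far end: 0 to 0.05, a notch every 0.010. It starts locked in the notch at 0.050. About 1 N moves it while the tab is squeezed; else it is locked solid. If let go up to 3 mm from a notch, the tab's tooth draws it into that notch.
- tab_face (a point): Middle of the outer (+y) face of the orange release tab on the slider's left side, 20 mm wide along x and 23 mm high, its centre 20 mm above the panel. It is pressed towards the grip, along the console's -y.
- tab (a joint): How far the release tab is squeezed in m: 0 = out (tooth fully in a notch, locked), 0.006 = against its stop. It needs 2.5 to 4.6 N; the tooth clears the notches beyond 0.005.
- rider_red: Red index rider, 6 x 13 x 3.5 mm, fixed on the scale 24 mm to the right (-y) of the slider's line; its x along the console is that of the notch wanted (slider at 0.010 or 0.030). When the slider is in that notch, the slider grip point and the rider have the same x in the console frame. Origin at its underside, axes as the console's.
- rider_white: White index rider of another job, same size, beside the other one of those two notches.
- logic_board: Loose bystander near the supply: green circuit board, 86 x 62 x 8 mm.
- side_cutter: Loose bystander near the supply: side cutter with blue handles, 134 x 54 x 12 mm.
- solder_spool: Loose bystander near the supply: solder spool, 55 mm across, 36 mm high.
- tape_roll: Loose bystander near the supply: amber tape roll, 60 mm across, 12 mm high.

How it is judged:
By the outcome, as a careful person would: the job done as asked, in the order asked, and still so for the second after the job is handed in, with the robot touching nothing.
It also fails if it takes over 45 s, if anything falls off the work surface, if the arm or the gripper's body presses on something with over 40 N, if the wrist force passes 120 N, or if a joint passes its speed limit or range.

## Working session

There is one attempt and no reset: what is moved stays moved. The work goes in short steps, Python scripts to look and compute and a tool call to move; the robot and the scene stay as the last step left them, time stands still between calls to the robot, and variables do not carry over. Pictures are saved under pics/ and viewed, on a budget of 10 in all, crops included, one or two more only if the job needs it, and the job is handed in when it is done.

Besides the shell and the picture viewer there is one more tool, called after "Call:" in YAML: its name, and indented under it one key for each argument. drive_tool: Moves the arm, as the interface text tells. Its arguments: {"type":"object","properties":{"motion":{"type":"array","items":{"type":"number"}},"jaw":{"type":"number"},"grip_force":{"type":"number"}},"required":["motion"]}

```bash
mkdir -p pics
python3 - <<'E'
from cell import *
import cv2
s=read_state();print({k:s[k] for k in('clock','eef_pos','eef_rot','finger_gap')},grip_depth)
for n in('top','side'):
    i=camera_info(n);print(n,i)
    cv2.imwrite(f'pics/{n}0.png',camera(n)[:,:,::-1])
E
```

```text
{'clock': 0.0, 'eef_pos': array([ 174.39294646, -521.32172368,  204.86296576]), 'eef_rot': array([-3.14036514e+00, -8.39536314e-05,  3.22810389e-01]), 'finger_gap': 94.3728319838495} 18.8
top {'fovy': 48.53123981615453, 'cx': 328.31561135592926, 'cy': 235.04639585155434, 'camera_from_world': array([[-6.67134120e-03, -9.99613135e-01, -2.70013795e-02,
         3.04678047e+02],
       [ 9.90868779e-01, -1.02444524e-02,  1.34440002e-01,
        -6.04655839e+02],
       [-1.34664606e-01, -2.58579288e-02,  9.90553790e-01,
        -8.46323992e+02],
       [ 0.00000000e+00,  0.00000000e+00,  0.00000000e+00,
         1.00000000e+00]])}
side {'fovy': 57.08080436193894, 'cx': 317.52725695396305, 'cy': 239.38410083110915, 'camera_from_world': array([[-8.71962298e-01, -4.89438079e-01, -1.14942014e-02,
         6.61356487e+02],
       [ 2.78724486e-01, -5.15591731e-01,  8.10233193e-01,
        -9.08044666e+01],
       [-4.02485293e-01,  7.03289082e-01,  5.85994928e-01,
        -8.56801434e+02],
       [ 0.00000000e+00,  0.00000000e+00,  0.00000000e+00,
         1.00000000e+00]])}
```

View pics/top0.png

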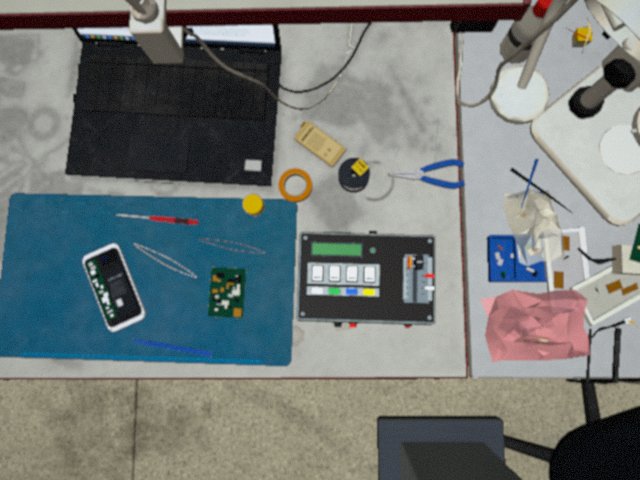

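View pics/side0.png

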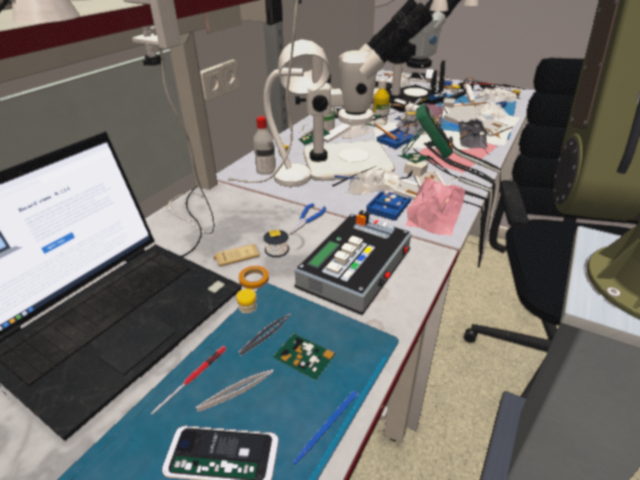

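Top view: the yellow marker is at about (369,293), in front of key 4. The red rider is at (429,277), on the farther notch (0.030), with the white rider at (430,288). The slider is at about (412,263). Next I measure these positions.

```bash
cat > h.py <<'E'
import numpy as np, cv2
from cell import *
def ray(n,u,v):
    i=camera_info(n);f=240/np.tan(np.radians(i['fovy']/2));T=i['camera_from_world']
    d=T[:3,:3].T@np.array([(u-i['cx'])/f,-(v-i['cy'])/f,-1]);c=-T[:3,:3].T@T[:3,3]
    return c,d
def plane(n,u,v,z):
    c,d=ray(n,u,v);return (c+d*(z-c[2])/d[2])[:2]
def proj(n,p):
    i=camera_info(n);f=240/np.tan(np.radians(i['fovy']/2));T=i['camera_from_world']
    q=T[:3,:3]@np.array(p)+T[:3,3];return i['cx']+f*q[0]/-q[2],i['cy']+f*q[1]/q[2]
RG={'red':((0,8),150),'orange':((9,18),150),'yellow':((24,34),130),'green':((45,75),110),'blue':((105,125),110)}
def blobs(n,im,roi):
    x0,y0,x1,y1=roi;h=cv2.cvtColor(im,cv2.COLOR_RGB2HSV)[y0:y1,x0:x1]
    out=[]
    for c,((a,b),s) in RG.items():
        m=cv2.inRange(h,(a,s,80),(b,255,255))
        if c=='red': m|=cv2.inRange(h,(172,s,80),(180,255,255))
        k,_,st,ce=cv2.connectedComponentsWithStats(m)
        out+=[(c,int(st[j,4]),*(ce[j]+[x0,y0]).round(1)) for j in range(1,k) if st[j,4]>=6]
    return out
E
python3 - <<'E'
from h import *
t=camera('top');s=camera('side')
for n,im,r in(('top',t,(295,228,445,332)),('side',s,(290,200,420,312))):
    for b in blobs(n,im,r): print(n,b,plane(n,b[2],b[3],61).round(1))
g=cv2.cvtColor(t,cv2.COLOR_RGB2HSV)[228:332,295:445]
m=cv2.inRange(g,(0,0,0),(180,255,75))
m=cv2.morphologyEx(m,cv2.MORPH_CLOSE,np.ones((5,5)))
c=max(cv2.findContours(m,0,2)[0],key=cv2.contourArea)
R=cv2.minAreaRect(c);q=cv2.boxPoints(R)+[295,228];print(R)
print(np.c_[q,[plane('top',*p,58) for p in q]].round(1))
a=cv2.resize(t[228:332,295:445],None,fx=5,fy=5,interpolation=2)
cv2.imwrite('pics/crop1.png',a[:,:,::-1])
b=cv2.resize(s[200:312,290:420],None,fx=5,fy=5,interpolation=2)
cv2.imwrite('pics/crop2.png',b[:,:,::-1])
E
```

```text
top ('red', 6, np.float64(408.0), np.float64(262.5)) [558.7 169.8]
top ('red', 24, np.float64(429.9), np.float64(275.2)) [537.8 135.1]
top ('red', 23, np.float64(352.4), np.float64(324.4)) [459.9 261.4]
top ('orange', 24, np.float64(409.5), np.float64(261.9)) [559.6 167.4]
top ('yellow', 66, np.float64(368.1), np.float64(291.4)) [512.4 235.4]
top ('green', 491, np.float64(336.6), np.float64(248.9)) [582.  285.7]
top ('green', 62, np.float64(334.0), np.float64(290.5)) [514.3 290.5]
top ('blue', 69, np.float64(351.1), np.float64(291.3)) [512.8 262.8]
side ('red', 17, np.float64(404.9), np.float64(249.4)) [449.6 200.7]
side ('red', 26, np.float64(386.8), np.float64(274.5)) [452.  287.7]
side ('orange', 89, np.float64(360.7), np.float64(219.0)) [570.7 143.1]
side ('yellow', 31, np.float64(367.1), np.float64(249.5)) [514.1 236. ]
side ('green', 192, np.float64(323.2), np.float64(253.6)) [583.2 288.3]
side ('green', 26, np.float64(354.1), np.float64(265.0)) [515.8 291.3]
side ('blue', 518, np.float64(386.7), np.float64(207.7)) [539.   73.8]
side ('blue', 53, np.float64(305.6), np.float64(210.2)) [693.4 168.7]
side ('blue', 67, np.float64(316.3), np.float64(214.8)) [663.1 173.9]
side ('blue', 31, np.float64(360.7), np.float64(257.1)) [515.  263.8]
((71.04978942871094, 50.664920806884766), (133.11952209472656, 93.58659362792969), 0.8550973534584045)
[[298.8 324.5 460.2 347.8]
 [300.2 230.9 612.9 345.7]
 [433.3 232.9 607.3 126.8]
 [431.9 326.4 455.8 134. ]]
```

View pics/crop1.png

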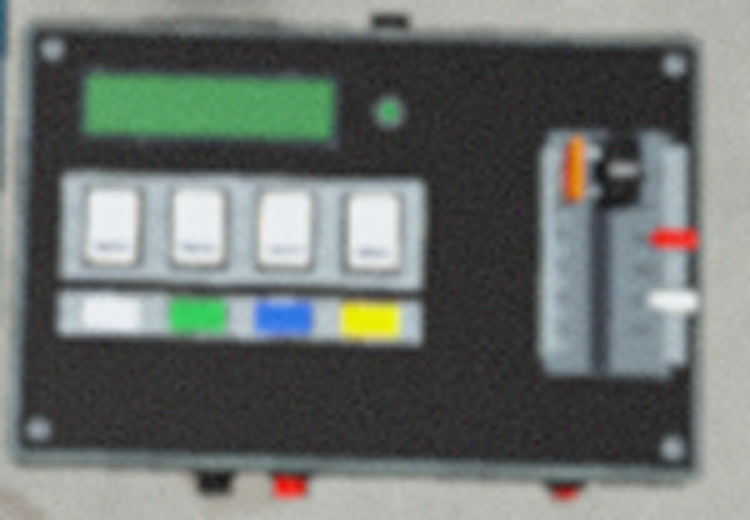

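View pics/crop2.png

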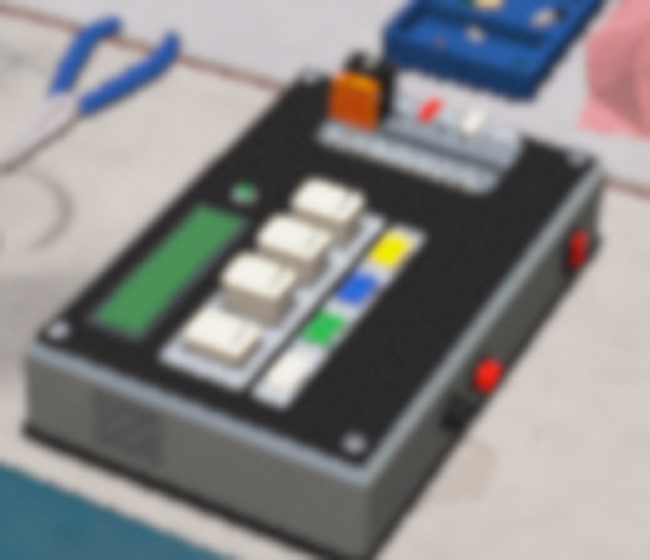

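Crop 1 confirms it: from left to right the markers are white, green, blue and yellow, so yellow belongs to key 4. The red rider is the one nearer the slider and the white rider lies in front of it, so the slider has to move −20 mm. Before sweeping the arm I check the chair and microscope for clearance.

Run:
```python
from h import *
for z in(75,78,82): print('tab',z,plane('side',360.7,219,z).round(1))
for z in(82,90): print('tabtop',z,plane('top',409.2,262,z).round(1))
for z in(0,61.5): print('rider',z,plane('top',429.9,275.5,61.5).round(1))
for u,v in((550,430),(585,380),(600,430),(500,420),(620,345),(590,110),(640,180)):
    print('top',u,v,[plane('top',u,v,z).round() .tolist() for z in(-300,0,200,350)])
for u,v in((560,60),(535,150),(575,230),(510,190),(485,270),(360,60),(430,30)):
    print('side',u,v,[plane('side',u,v,z).round().tolist() for z in(-200,0,200,350)])
a=np.linspace(0,1,6)
for p in np.outer(1-a,[174,-521,205])+np.outer(a,[558,160,205]): print('path',p.round(),np.round(proj('side',p)),np.round(proj('side',p+[0,0,100])),np.round(proj('top',p)))
```

```text
tab 75 [562.3 162.9]
tab 78 [560.5 167.1]
tab 82 [558.1 172.8]
tabtop 82 [557.7 170.5]
tabtop 90 [557.  171.5]
rider 0 [537.2 135.2]
rider 61.5 [537.2 135.2]
top 550 430 [[217.0, -175.0], [283.0, -65.0], [327.0, 9.0], [360.0, 64.0]]
top 585 380 [[324.0, -259.0], [364.0, -128.0], [390.0, -41.0], [410.0, 25.0]]
top 600 430 [[217.0, -284.0], [283.0, -147.0], [327.0, -55.0], [360.0, 13.0]]
top 500 420 [[239.0, -67.0], [299.0, 17.0], [340.0, 73.0], [370.0, 115.0]]
top 620 345 [[400.0, -341.0], [421.0, -190.0], [435.0, -90.0], [446.0, -14.0]]
top 590 110 [[947.0, -314.0], [835.0, -170.0], [760.0, -74.0], [704.0, -2.0]]
top 640 180 [[776.0, -417.0], [705.0, -247.0], [658.0, -135.0], [623.0, -50.0]]
side 560 60 [[366.0, -2641.0], [338.0, -1742.0], [311.0, -843.0], [290.0, -169.0]]
side 535 150 [[311.0, -1042.0], [297.0, -552.0], [283.0, -61.0], [273.0, 307.0]]
side 575 230 [[121.0, -481.0], [155.0, -134.0], [190.0, 214.0], [216.0, 474.0]]
side 510 190 [[341.0, -646.0], [319.0, -257.0], [298.0, 133.0], [282.0, 425.0]]
side 485 270 [[320.0, -154.0], [304.0, 110.0], [288.0, 374.0], [276.0, 572.0]]
side 360 60 [[1570.0, -2038.0], [1234.0, -1293.0], [899.0, -548.0], [648.0, 11.0]]
side 430 30 [[1454.0, -3229.0], [1149.0, -2180.0], [843.0, -1131.0], [614.0, -344.0]]
path [ 174. -521.  205.] [604.  92.] [619.  52.] [996. 561.]
path [ 251. -385.  205.] [568. 103.] [581.  61.] [873. 494.]
path [ 328. -249.  205.] [527. 115.] [539.  71.] [755. 430.]
path [ 404. -112.  205.] [481. 128.] [490.  83.] [642. 369.]
path [481.  24. 205.] [428. 144.] [434.  96.] [533. 311.]
path [558. 160. 205.] [366. 162.] [369. 111.] [428. 254.]
```

Call:
drive_tool:
  motion: [0, 0, -15, 0, 10, -24, -10, 0, 13, -30, -5, 0, 13, -32, 0, 0, 13, -32, 0, 0]
  jaw: 0.3
  grip_force: 12

```text
clock: 0.62
eef_pos: [182.6, -392.8, 233.6]
eef_rot: [-3.136, -0.0, 0.319]
wrist_force: [0.2, 0.6, 0.9]
finger_gap: 66.5
```

Call:
drive_tool:
  motion: [28, -25, 0, 0.117, 25, -28, 0, 0.117, 22, -30, 0, 0.115, 19, -32, 0, 0, 19, -32, 0, 0, 19, -32, 0, 0, 19, -32, 0, 0, 19, -32, 0, 0]

```text
clock: 1.28
eef_pos: [335.4, -131.5, 235.2]
eef_rot: [-3.139, -0.001, -0.03]
wrist_force: [1.1, -1.3, -0.3]
finger_gap: 65.8
```

Call:
drive_tool:
  motion: [23, -33, 0, 0, 23, -33, 0, 0, 23, -33, 0, 0, 23, -33, 0, 0, 23, -33, 0, 0, 23, -33, 0, 0, 23, -33, 0, 0, 23, -33, 0, 0]
  jaw: 0.45

```text
clock: 1.95
eef_pos: [529.4, 140.1, 236.9]
eef_rot: [-3.14, -0.005, -0.028]
wrist_force: [-0.4, -0.8, 0.2]
finger_gap: 51.6
```

Call:
drive_tool:
  motion: [14, -11, 20, 0, 14, -12, 30, 0, 0, 0, 30, 0, 0, 0, 20, 0, 0, 0, 10, 0, 0, 0, 0, 0]

```text
clock: 2.45
eef_pos: [562.3, 171.8, 120.6]
eef_rot: [-3.139, -0.004, -0.02]
wrist_force: [-0.1, -1.0, -0.0]
finger_gap: 51.6
```

Run:
```python
from h import *
p=read_state()['eef_pos'];print(p)
s=camera('side');t=camera('top')
print('tcp',np.round(proj('side',p)),np.round(proj('top',p)))
print([b for b in blobs('side',s,(320,190,420,312)) if b[0]=='orange'])
a=cv2.resize(s[150:270,300:430],None,fx=4,fy=4,interpolation=2)
b=cv2.resize(t[190:310,350:480],None,fx=2,fy=2)
c=np.zeros((480,260,3),np.uint8);c[:240]=b
cv2.imwrite('pics/s3.png',np.hstack([a,c])[:,:,::-1])
```

```text
[562.28654341 171.83626113 120.58919227]
tcp [360. 202.] [411. 257.]
[('orange', 89, np.float64(360.7), np.float64(218.9))]
```

View pics/s3.png

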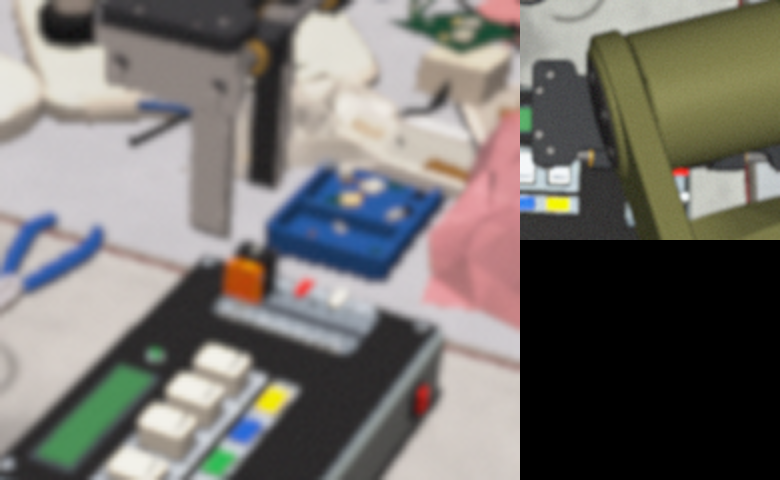

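The view shows both open fingers above the slider. The finger tips' midpoint is at about (359,203) and matches the projected TCP. The arm is about 10 mm too far to +y, so I correct that.

Call:
drive_tool:
  motion: [-4, 10, 5, 0.01, 0, 0, 5, 0, 0, 0, 0, 0]

```text
clock: 2.8
eef_pos: [560.3, 160.8, 116.8]
eef_rot: [-3.137, -0.014, -0.032]
wrist_force: [-0.2, -0.4, -1.1]
finger_gap: 51.6
```

Call:
drive_tool:
  motion: [-2, -1, 15, 0, 0, 0, 15, 0, 0, 0, 12, 0, 0, 0, 6, 0, 0, 0, 2, 0, 0, 0, 0, 0]

```text
clock: 3.3
eef_pos: [561.2, 161.2, 69.1]
eef_rot: [-3.135, -0.022, -0.034]
wrist_force: [0.1, 0.1, 0.4]
finger_gap: 51.8
```

Call:
drive_tool:
  motion: [-3, -1, 3, 0, 0, 0, 0, 0]

```text
clock: 3.47
eef_pos: [558.6, 162.4, 66.6]
eef_rot: [-3.134, -0.023, -0.034]
wrist_force: [-0.0, -0.0, -0.3]
finger_gap: 51.4
```

Run:
```python
from h import *
s=read_state();p=s['eef_pos'];print(p,s['eef_rot'],s['clock'])
im=camera('side');print([b for b in blobs('side',im,(320,190,420,312)) if b[0] in('orange','red')])
cv2.imwrite('pics/s4.png',cv2.resize(im[170:260,310:420],None,fx=6,fy=6,interpolation=2)[:,:,::-1])
```

```text
[558.55951565 162.43007858  66.64405898] [-3.13447905 -0.02281039 -0.03440679] 3.4667
[('red', 7, np.float64(361.0), np.float64(221.0)), ('red', 17, np.float64(404.9), np.float64(249.4)), ('red', 26, np.float64(386.8), np.float64(274.5)), ('orange', 40, np.float64(363.3), np.float64(219.4))]
```

View pics/s4.png

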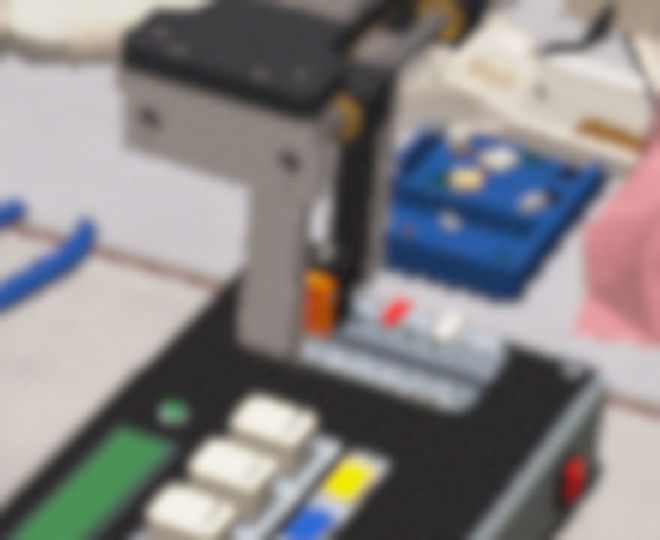

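The fingers straddle the grip and tab, clear of both. Now I close in stages, using the wrist force to centre.

Call:
drive_tool:
  motion: [0, 0, 0, 0, 0, 0, 0, 0, 0, 0, 0, 0]
  jaw: 0.74

```text
clock: 3.77
eef_pos: [559.5, 162.6, 68.3]
eef_rot: [-3.134, -0.025, -0.034]
wrist_force: [0.2, 0.3, -0.2]
finger_gap: 35.4
```

Call:
drive_tool:
  motion: [-1, 0, 1.5, 0, 0, 0, 0, 0, 0, 0, 0, 0]

```text
clock: 4.02
eef_pos: [558.5, 162.2, 66.8]
eef_rot: [-3.135, -0.025, -0.034]
wrist_force: [0.6, -2.2, 3.0]
finger_gap: 24.5
```

Call:
drive_tool:
  motion: [0, 2, 0, 0, 0, 1.5, 0, 0, 0, 0.5, 0, 0, 0, 0, 0, 0]
  jaw: 0.9
  grip_force: 12

```text
clock: 4.35
eef_pos: [558.4, 157.8, 66.9]
eef_rot: [-3.134, -0.026, -0.034]
wrist_force: [-0.8, -0.9, -0.1]
finger_gap: 15.8
```

Fully squeezed: the gap is 15.8 mm and the wrist is almost free of force. Slide −20 mm along the console's x.

Call:
drive_tool:
  motion: [-4, 0, 0, 0, -5, 0, 0, 0, -5, 0, 0, 0, -4, 0, 0, 0, 0, 0, 0, 0, 0, 0, 0, 0]

```text
clock: 4.85
eef_pos: [538.5, 158.5, 66.9]
eef_rot: [-3.134, -0.027, -0.034]
wrist_force: [0.4, -1.1, 0.0]
finger_gap: 15.7
```

Call:
drive_tool:
  motion: [0, -1, 0, 0, 0, -2, 0, 0, 0, 0, 0, 0, 0, 0, 0, 0, 0, 0, 0, 0]
  jaw: 0.5

```text
clock: 5.27
eef_pos: [538.5, 162.3, 66.7]
eef_rot: [-3.134, -0.026, -0.034]
wrist_force: [-0.6, -0.4, 0.8]
finger_gap: 44.9
```

Run:
```python
from h import *
s=read_state();print(s['eef_pos'],s['finger_gap'])
im=camera('side');print([b for b in blobs('side',im,(320,190,420,312)) if b[0] in('orange','red')])
cv2.imwrite('pics/s5.png',cv2.resize(im[170:260,310:420],None,fx=6,fy=6,interpolation=2)[:,:,::-1])
```

```text
[538.54696554 162.29556865  66.66166099] 44.87352091770309
[('red', 17, np.float64(404.9), np.float64(249.4)), ('red', 26, np.float64(386.8), np.float64(274.5)), ('orange', 38, np.float64(372.5), np.float64(222.5))]
```

View pics/s5.png

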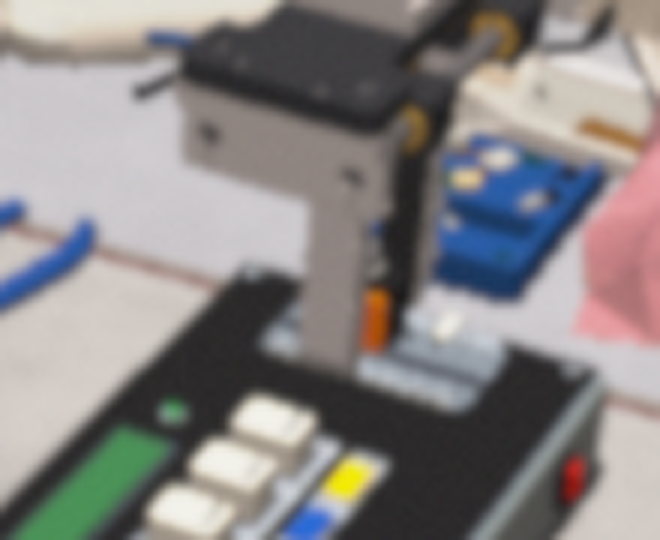

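The slider has moved and the tab (about (372,222)) stands clear of the finger. Now I lift, shut the fingers and go over key 4.

Call:
drive_tool:
  motion: [0, 0, -15, 0, 0, 0, -30, 0, 0, 0, -30, 0, 0, -20, -10, 0, 0, -25, 0, 0, 0, -25, 0, 0, 0, 0, 0, 0]

```text
clock: 5.9
eef_pos: [538.8, 232.3, 156.3]
eef_rot: [-3.134, -0.025, -0.038]
wrist_force: [-0.1, -0.6, 0.3]
finger_gap: 46.9
```

Run:
```python
from h import *
s=read_state();p=s['eef_pos'];print(p,s['eef_rot'])
im=camera('side');print([(b,plane('side',*b[2:],61.5).round(1)) for b in blobs('side',im,(320,190,420,312)) if b[0] in('orange','red','yellow')])
print('key4',plane('top',369.6,274.4,75))
t=camera('top')
print([(b,plane('top',*b[2:],82).round(1)) for b in blobs('top',t,(380,190,440,332)) if b[0] in('orange','red','yellow')])
a=cv2.resize(im[150:270,310:440],None,fx=4,fy=4,interpolation=2)
b=cv2.resize(t[220:300,370:450],None,fx=3,fy=3,interpolation=2)
c=np.zeros((480,240,3),np.uint8);c[:240]=b
cv2.imwrite('pics/s6.png',np.hstack([a,c])[:,:,::-1])
```

```text
[538.81741708 232.25225636 156.25062264] [-3.1337804  -0.02504536 -0.03806982]
[(('red', 17, np.float64(404.9), np.float64(249.4)), array([449.4, 201.3])), (('red', 26, np.float64(386.8), np.float64(274.5)), array([451.9, 288.3])), (('orange', 86, np.float64(370.1), np.float64(221.8)), array([548.3, 144.3])), (('yellow', 32, np.float64(367.0), np.float64(249.5)), array([514.1, 236.7]))]
key4 [539.00499816 233.18384115]
[(('red', 6, np.float64(407.0), np.float64(325.5)), array([458.4, 176.6]))]
```

View pics/s6.png

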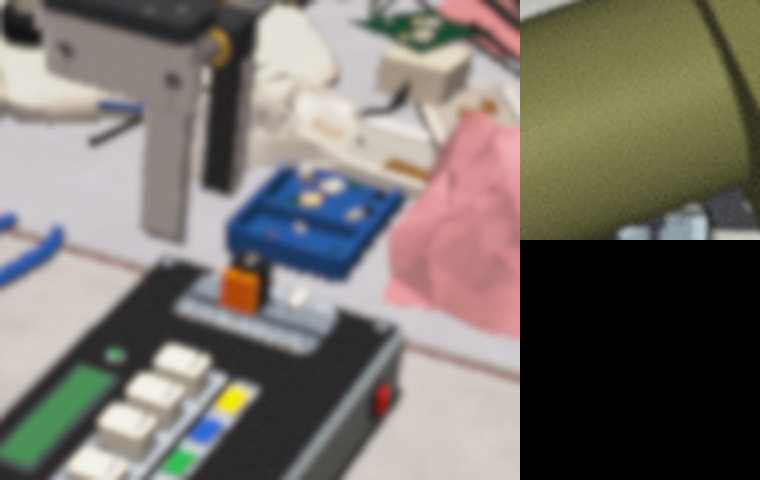

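The slider now stands beside the red rider's notch: the orange tab is at (370,222) and hides the red rider, and the white rider is still visible in front at about (385,224). The tab stands out at full width. Now the key 4 press, with the fingers shut.

Call:
drive_tool:
  motion: [1, -2, 10, 0, 0, 0, 20, 0, 0, 0, 20, 0, 0, 0, 8, 0, 0, 0, 2, 0, 0, 0, 0, 0, 0, 0, 0, 0, 0, 0, 0, 0]
  jaw: 1

```text
clock: 6.67
eef_pos: [541.7, 226.7, 91.1]
eef_rot: [-3.136, -0.022, -0.044]
wrist_force: [-0.3, 0.4, 1.1]
finger_gap: 0.7
```

Call:
drive_tool:
  motion: [-1, -5, 0, -0.012, 0, -2, 2, 0, 0, 0, 0, 0, 0, 0, 0, 0]

```text
clock: 7.0
eef_pos: [542.0, 234.9, 91.4]
eef_rot: [-3.135, -0.026, -0.03]
wrist_force: [-0.5, -0.2, 0.4]
finger_gap: 0.3
```

Run:
```python
from h import *
s=read_state();p=s['eef_pos'];print(p,s['eef_rot'],np.round(proj('side',p)),np.round(proj('side',[540,234,75])))
im=camera('side')
cv2.imwrite('pics/s7.png',cv2.resize(im[190:280,310:420],None,fx=6,fy=6,interpolation=2)[:,:,::-1])
```

```text
[542.04998451 234.93218692  91.42644702] [-3.13508021 -0.02604862 -0.03031072] [355. 233.] [356. 239.]
```

View pics/s7.png

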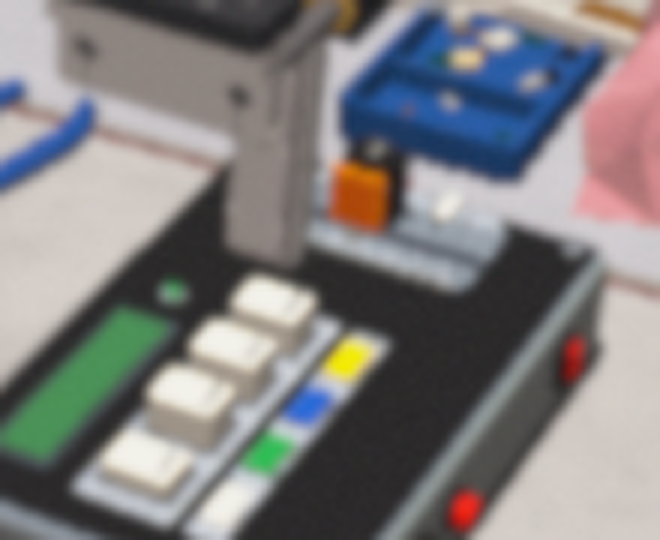

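The finger tip at (354,232) is directly above key 4, whose cap centre is at (355,240). All the keys except key 1 are up. Press.

Call:
drive_tool:
  motion: [-1, 0.5, 8, 0, 0, 0, 6, 0, 0, 0, 2, 0, 0, 0, 2, 0]

```text
clock: 7.38
eef_pos: [541.7, 234.7, 72.3]
eef_rot: [-3.135, -0.027, -0.03]
wrist_force: [-0.7, -0.5, 5.1]
finger_gap: 0.6
```

Call:
drive_tool:
  motion: [0, 0, 3, 0, 0, 0, 3, 0, 0, 0, 2, 0, 0, 0, 2, 0]

```text
clock: 7.72
eef_pos: [542.2, 234.8, 64.7]
eef_rot: [-3.134, -0.028, -0.03]
wrist_force: [-17.6, -6.6, 34.1]
finger_gap: 0.5
```

The key is at its solid stop (z = 64.7 mm, 34 N). Retreat straight up and clear of the view.

Call:
drive_tool:
  motion: [0, 0, -4, 0, 0, 0, -10, 0, 0, 0, -25, 0, 0, 0, -35, 0, 0, 0, -40, 0, -20, 0, -30, 0, -35, 0, 0, 0, -35, 0, 0, 0]

```text
clock: 8.38
eef_pos: [448.5, 235.3, 213.0]
eef_rot: [-3.135, -0.026, -0.034]
wrist_force: [0.0, 0.8, -1.1]
finger_gap: 0.4
```

Call:
drive_tool:
  motion: [-35, 10, 0, 0, -35, 10, 0, 0, -25, 35, 0, 0, -10, 40, 0, 0, -10, 40, 0, 0, -10, 40, 0, 0, -5, 40, 0, 0, 0, 0, 0, 0]

```text
clock: 9.05
eef_pos: [301.8, 22.6, 209.2]
eef_rot: [-3.134, -0.033, -0.028]
wrist_force: [-0.3, 0.9, -0.1]
finger_gap: 0.6
```

Run:
```python
from h import *
s=read_state();print(s['clock'],s['eef_pos'],s['wrist_force'])
im=camera('side');t=camera('top')
print([(b,plane('top',*b[2:],61.5).round(1)) for b in blobs('top',t,(295,228,445,332))])
a=cv2.resize(im[200:312,300:420],None,fx=3.3,fy=3.3,interpolation=2)
b=cv2.resize(t[228:332,295:445],None,fx=2.9,fy=2.9,interpolation=2)
c=np.zeros((a.shape[0],b.shape[1],3),np.uint8);c[:b.shape[0]]=b
cv2.imwrite('pics/s8.png',np.hstack([a[:,:360],c])[:,:,::-1])
```

```text
9.05 [301.8154177   22.62868194 209.19061997] [-0.26290984  0.8862937  -0.1108055 ]
[(('red', 9, np.float64(408.0), np.float64(274.0)), array([540. , 170.4])), (('red', 22, np.float64(429.8), np.float64(275.2)), array([537.7, 135.3])), (('red', 22, np.float64(352.3), np.float64(324.5)), array([459.8, 261.6])), (('orange', 24, np.float64(409.4), np.float64(274.5)), array([539.1, 168.1])), (('yellow', 65, np.float64(368.2), np.float64(291.5)), array([512.2, 235.2])), (('green', 496, np.float64(336.5), np.float64(248.9)), array([582. , 285.9])), (('green', 6, np.float64(372.2), np.float64(249.8)), array([579.9, 227.6])), (('green', 63, np.float64(333.9), np.float64(290.5)), array([514.3, 290.7])), (('blue', 69, np.float64(351.1), np.float64(291.2)), array([512.9, 262.8]))]
```

View pics/s8.png

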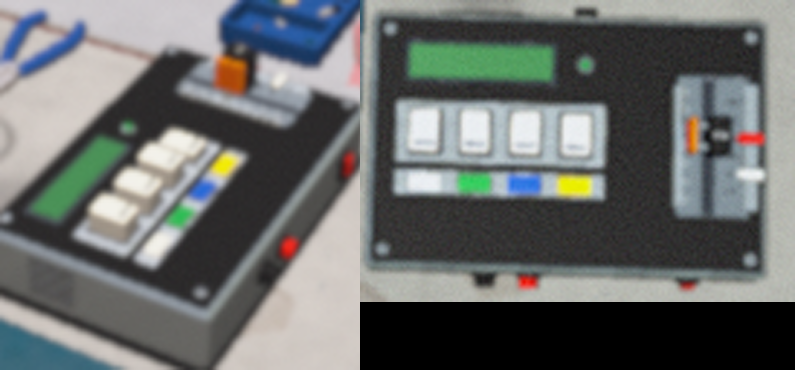

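Final view: in the side crop key 1 is up and key 4 is flush (latched), with keys 2 and 3 up. In the top crop the slider is level with the red rider. The tab's y (168.1) matches its starting value (167.4), so it has sprung out and locked.

```bash
python3 -c "
from cell import *
print(sign_off())"
```

```text
the job is handed in; nothing more can be done
None
```

I set the supply up in the order asked and handed the job in at about 9 s of the 45 s allowed.

- **Slider:** I squeezed the release tab (fingers closed to 15.8 mm), slid the grip 20 mm from the 0.050 notch to the 0.030 notch beside the red rider, and let go. The last pictures put the slider about 20.5 mm from its start and level with the red rider. The tab is back out at its original sideways position, which fits it being locked.
- **Key:** After that I pressed key 4, the one with the yellow marker, down to its solid stop at about 34 N. The last pictures show key 4 staying down, key 1 popped up, and keys 2 and 3 still up.
- **Rest of the scene:** The arm only touched the slider and key 4 and is parked clear of everything. I did not check the board, cutter, spool and tape one by one in the last pictures.

None of the checks I made failed or disagreed. I viewed 10 pictures.

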